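Index the bowl carriage over to the bored plate

ROBOT

A 6-joint arm with a two-finger parallel gripper is mounted at the origin on the work surface. World frame = base frame: x ahead of the robot, y to its left, z up, the work surface at z = 0. Lengths are in m, angles in rad, forces in N, time in s.
With the tool pointing down it reaches from about 0.35 to 0.875 m from the base axis. Payload 15.5 kg.
Tool frame: the origin (TCP) lies on the centre line of the jaws, within the pads' length; the fingertips stand 25 mm ahead of it and the grasp point (between the pads) lies 6 mm ahead of it; z points along the fingers, y is the line along which they close (so a half turn about z gives the same grasp; the last joint's range is limited). The gripper opens to 85 mm and grips with 20 to 120 N. Pads are 22 mm wide; open, the fingers measure 114 mm over their backs; the gripper's body (76 mm by 85 mm) begins 54 mm behind the grasp point. The pads swing forward as they close: fully open they stand 13 mm farther back than shut.
Start: joints at [-1.238, 0.494, 1.345, -0, 1.302, -0.096], TCP at [0.259, -0.569, 0.256] pointing down, gripper open.
Joint ranges: [-2.91, 2.91], [-0.82, 2.16], [0.22, 2.67], [-1.22, 4.37], [0.12, 2.79], [-3.08, 3.08]. Speed limits (rad/s): [1.89, 1.89, 2.57, 3.01, 3.01, 3.01].

INTERFACE

Orientations are given as a unit quaternion [x, y, z, w].
In Python, from rig import robot, eyes gives the robot as it stands. The module is installed in compiled form; this text tells all that it offers.
- The arm moves only by the shell command python3 -m handwheel 'ROWS' [FORCE]. ROWS is JSON, one flat list of numbers, 5 for each row, row after row: the opening, from 0 (shut) to 1 (fully open), then the shift along the tool's x, y, z in m, then the turn about the tool's z in rad. A call has 1 to 10 rows; each row shifts and turns the commanded pose from where the row before left it, along the tool's axes as they then stand; what a row does not reach is not made up. A row lasts 1/10 s, in which the tool goes at most 50 mm and 8.59 degrees, less where a joint would pass 70% of its speed; a pose out of reach is approached as far as the arm can. A call is refused whole if a number of a shift passes 0.05 or a number of a turn 0.15, either way. A call with a gripper value outside its range is refused whole. The fingers move at their own pace and stop on an object; FORCE is the grip in N (left out, the last holds). Time passes only in rows, so rows that do not move let the fingers close. It gives the time, the measured TCP pose, the force, the opening and the grip force at its end, in the units of the state.
- robot.get_obs(): the state, without advancing time (a new reading comes with each control period).
- eyes.read_camera(name): name is "side" or "top" or "wrist"; returns a dict with "frame" (480x640x3 uint8, red, green, blue), "fx", "fy", "cx", "cy" (pixels), "origin" and "orientation" of the camera in the world. Camera axes: x right, y up, looking along -z (the intrinsics and any distortion apply to the point x, -y, -z); pixel columns grow to the right and rows downward; lengths in m; the calibration is good to about 2 mm. A picture is of the moment at which its call begins. There is no depth.
- robot.sign_off(): hands the job in; it is judged then, once.
The state is a dict: "time_s": time; "joint_positions": joint angles; "joint_vel": joint speeds; "effort": joint torques, N m; "ee_pos": TCP position; "tool_rot": TCP orientation; "force": force on the tool from outside, world axes, zero at the start; "wrist_torque": the same for the moment, N m; "gripper_width": finger opening in m; "grip_force": force on a finger pad.
Only numpy, scipy, OpenCV 4.12 (cv2) and the standard library are available. Lean on these libraries where they do the work, as an engineer would, in place of code of your own. Each camera call takes 0.05 s, during which the arm holds its last target. There are 200 camera calls.

TASK

The sliding carriage with the half-turned bowl is locked in its parking hole: draw up the spring plunger by its black knob, slide the carriage along the bed to the index plate that has a hole (not to the blank plate at the other end), and let the pin spring fully home in that hole, then let go. The hole is not exactly in the middle of its plate, so feel for it with the pin resting on the plate, and never force the pin sideways against a plate with more than about 25 N. Leave the loose things on the bed and the bench where they are.

Things in the scene. Friction and masses are not known exactly. Their poses are not given: they have to be found in the camera images.
- bed: Grey bed of the slide, fixed to the bench, 240 mm (x) by 460 mm (y), 30 mm high, with three dark guide rails along its y axis. Origin: on the bench plane, under the parking hole, 60 mm in front of its middle. Its y axis is the sliding direction, z is up. Place and yaw differ every time. The knob, pin and all hole axes stay at x = 0 in the bed's frame.
- carriage (a joint): Place of the carriage along the bed's y axis, m: 0 = parked (the start), end stops at +-0.125. Friction about 2 N. A dark steel deck, 70 mm along the slide by 205 mm, top 60 mm above the bench; 107 mm behind the knob (bed's +x) it carries a wooden bowl blank, 96 mm diameter, up to 128 mm above the bench.
- plunger (a joint): How far the plunger is drawn up, m: 0 = pin fully home, 8 mm deep in a hole; 0.008 = flat pin end resting on a plate's top; 0.014 = upper stop. A spring pushes it down with 7 N at 0, 10.5 N at 0.014; let go, it springs down by itself. It slides freely only when drawn more than 8 mm. Over a gap between plates it also falls to 0: not seated.
- knob (a point): Centre of the plunger's black knob, an upright cylinder of 26 mm diameter, 30 mm high, on top of the 8 mm steel pin (same axis). 103 mm above the bench when the pin is home; rises with the plunger. Its underside is 15 mm below this point, 3 mm above the steel housing when home.
- housing (a point): Top centre of the upright steel housing round the plunger, 32 mm diameter, 60 to 85 mm above the bench, fixed to the carriage's deck: pushing sideways on it moves the carriage without touching the knob (26 mm).
- park: Parking plate, steel, 60 mm along the slide by 46 mm, 12 mm thick, top 42 mm above the bench, with the parking hole (10 mm diameter) at its middle. Origin: underside, at the hole's axis, 30 mm above the bench. Same axes as the bed.
- index_plate: Bored plate: dark frame 108 mm (y, along the slide) by 56 mm with a bright steel plate 80 by 46 mm, top 42 mm above the bench, with one 10 mm hole, ringed by a dark flush collar of 20 mm, for the 8 mm pin. Origin: middle of the underside, 30 mm above the bench. Lies to +y or -y of the parking hole, 85 to 100 mm off. The hole is an unknown 0 to 12 mm off the frame's middle along y. Pin can slide up to 27 mm from the middle.
- blank_plate: The blank plate: the same frame holding a solid bright plate with no hole, on the other side of the parking plate. Origin and axes as for the bored plate.
- wedge: Loose wooden block 30 x 22 x 20 mm, on the +y end of the bed. Origin: centre of its underside. Leave it.
- stub: Loose turned wooden button, 28 mm diameter, 36 mm high, on the -y end of the bed. Origin: centre of its underside. Leave it.
- gouge_a: Loose turning gouge, 300 mm long, wooden handle 26 mm thick, on the bench. Origin: at its ferrule. Leave it.
- bowl: Loose finished wooden bowl, 120 mm diameter, 55 mm high, on the bench. Origin: centre of its underside. Leave it.
- blank_disc: Loose wooden disc, 110 mm diameter, 45 mm high, on the bench. Origin: centre of its underside. Leave it.
- wax: Loose wax jar, 70 mm diameter, 60 mm high, on the bench. Origin: centre of its underside. Leave it.
- sand_block: Loose cork sanding block 100 x 60 x 30 mm, on the bench. Origin: centre of its underside. Leave it.

How it is judged:
On the way, in this order (a step that is already met when the one before it is completed fails the run):
1. the pin is drawn up out of the parking hole, the carriage still there (value of joint plunger above 0.008 m and horizontal distance between knob and park below 0.008 m), for 0.05 s.
2. the carriage is slid over until its pin is above the bored index plate (horizontal distance between knob and index_plate below 0.03 m), for 0.1 s.
3. the pin has sprung fully home in the hole of the index plate (horizontal distance between knob and index_plate below 0.0155 m and value of joint plunger below 0.002 m), for 0.2 s.
At the end, for the whole second after the job is handed in: The plunger is home (drawn up less than 2 mm) in the hole of the bored index plate (its axis within 15.5 mm of that plate's middle), and the carriage is at rest (slower than 5 mm/s). The loose things are within 30 mm of where they began (all of step 3 and velocity of joint carriage between -0.005 and 0.005 m/s); the robot touches nothing.
It fails at once if the pin is forced against the parking plate (over 25 N) (contact force between plunger and park above 25 N).
It fails at once if the pin is forced against the index plate (over 25 N) (contact force between plunger and index_plate above 25 N).
It fails at once if the pin is forced against the blank plate (over 25 N) (contact force between plunger and blank_plate above 25 N).
It fails at once if a loose bystander is shifted by more than 30 mm (distance of any of wedge, stub, gouge_a, bowl, blank_disc, wax, sand_block from where it was at the start of the episode above 0.03 m).
It also fails if it takes over 42 s, if anything falls off the work surface, if the arm or the gripper's body presses on something with over 40 N, if the wrist force passes 120 N, or if a joint passes its speed limit or range.

## Working session

There is one attempt and no reset: what is moved stays moved. The work goes in short steps, Python scripts to look and compute and a shell command to move; the robot and the scene stay as the last step left them, time stands still between calls to the robot, and variables do not carry over. Pictures are saved under pics/ and viewed, at most 10 in all, crops included, and the job is handed in when it is done.

```bash
mkdir -p pics; cat > h.py <<'E'
import numpy as np, cv2
from scipy.spatial.transform import Rotation as R
from rig import robot, eyes
def cam(n,save=None):
    c=eyes.read_camera(n)
    if save: cv2.imwrite('pics/'+save,cv2.cvtColor(c['frame'],cv2.COLOR_RGB2BGR))
    return c
def pt(c,u,v,z):
    d=R.from_quat(c['orientation']).apply([(u-c['cx'])/c['fx'],-(v-c['cy'])/c['fy'],-1]); o=np.array(c['origin'])
    return o+d*(z-o[2])/d[2]
E
python3 - <<'E'
from h import *
import pickle
for n in ('top','side'):
    c=cam(n,n+'1.png'); pickle.dump(c,open(n+'1.pkl','wb')); print({k:v for k,v in c.items() if k!='frame'})
print(robot.get_obs())
E
```

```text
{'fx': 433.597992284294, 'fy': 433.597992284294, 'cx': 319.96109991786, 'cy': 233.2372525869647, 'origin': array([ 0.43440925, -0.01334222,  1.16410674]), 'orientation': array([-0.03777005,  0.01965692,  0.71721866, -0.69554613])}
{'fx': 505.8597544202453, 'fy': 505.8597544202453, 'cx': 329.11845349624656, 'cy': 241.70683344441707, 'origin': array([0.26975633, 1.0355646 , 0.73403643]), 'orientation': array([-0.05383968,  0.49257711,  0.86080058, -0.11615266])}
{'time_s': 0.1, 'joint_positions': array([-1.23850906e+00,  4.94154118e-01,  1.34602680e+00,  2.55870940e-05,
        1.30251340e+00, -9.55146356e-02]), 'joint_vel': array([ 3.24683548e-05, -2.23259940e-03, -2.16533574e-03, -1.09103164e-03,
        1.41062758e-04, -4.40338736e-04]), 'effort': array([-1.14094837e-03, -8.83596182e+01, -3.84562004e+01, -1.11046425e-04,
        5.12142142e-03, -5.02507919e-05]), 'ee_pos': array([ 0.2592053 , -0.56841001,  0.25575366]), 'tool_rot': array([ 9.77210857e-01,  2.12270201e-01, -5.28110656e-05, -5.48433248e-04]), 'force': array([0.02632711, 1.11825722, 0.03985369]), 'wrist_torque': array([ 0.01454192, -0.02862783, -0.00877304]), 'grip_force': 0.0, 'gripper_width': 0.08528251337911498}
```

View pics/top1.png

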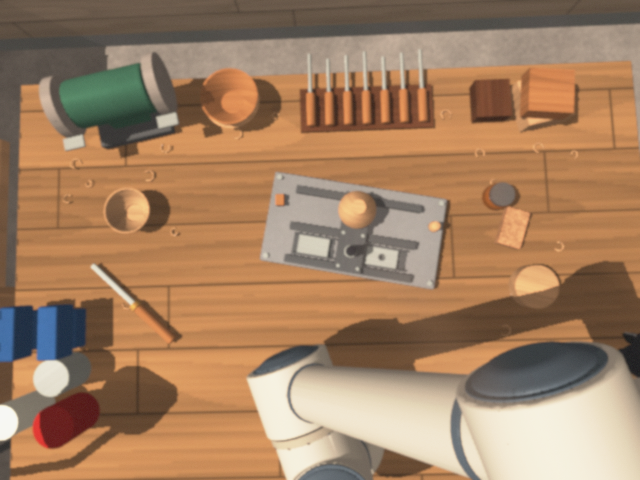

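View pics/side1.png

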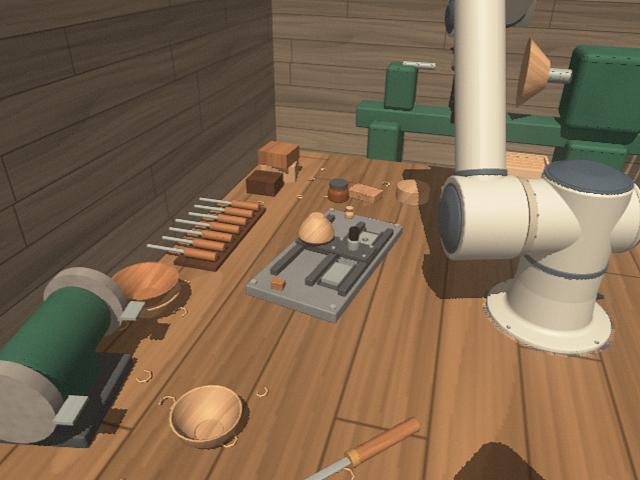

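The top view shows the bed at about (355,230). The wedge (280,200) marks the +y end and the stub (435,226) the -y end. The bored plate with its dark collar is at (382,257) on the -y side, and the knob is near (352,250). I'll zoom in.

```bash
python3 - <<'E'
from h import *
import pickle
c=pickle.load(open('top1.pkl','rb'))
im=cv2.cvtColor(c['frame'],cv2.COLOR_RGB2BGR)[170:295,255:455]
cv2.imwrite('pics/z.png',cv2.resize(im,None,fx=4,fy=4,interpolation=cv2.INTER_CUBIC))
E
```

```text
(no output)
```

View pics/z.png

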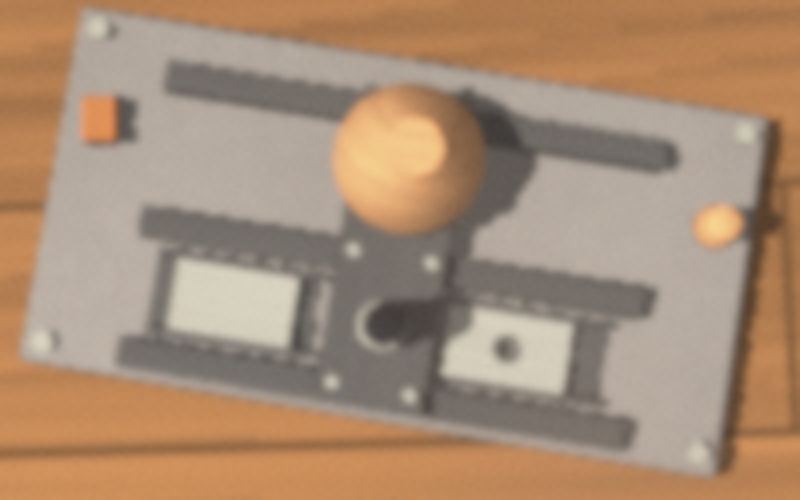

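The zoom shows the knob and housing at about (381,321), the hole at (508,348), and bed corners at (85,10), (775,122), (718,474) and (22,358).

```bash
python3 - <<'E'
from h import *
import pickle
c=pickle.load(open('top1.pkl','rb'))
f=lambda u,v,z:pt(c,255+(u+.5)/4-.5,170+(v+.5)/4-.5,z)
C=[f(*p,.03) for p in [(85,10),(775,122),(718,474),(22,358)]]
for p in C: print(p.round(4))
ey=C[0]+C[3]-C[1]-C[2]; ey/=np.linalg.norm(ey); ex=np.array([ey[1],-ey[0],0])
m=sum(C)/4
print('ey',ey,'yaw',np.degrees(np.arctan2(-ey[0],ey[1])))
o=m-ex*.06; print('bed origin',o)
k=f(379,322,.085);print('housing',k)
for n,p in dict(hous=k,knob=f(388,318,.118),hole=f(508,348,.042),bl=f(441,335,.042),br=f(574,355,.042),fr=f(607,355,.042),wedge=f(100,120,.05),stub=f(720,226,.066)).items():
    d=p-o; print(n,p.round(4),'bed',(d@ex).round(4),(d@ey).round(4))
s=robot.get_obs(); r=R.from_quat(s['tool_rot']).as_matrix(); print(r.round(3))
t=o.copy();d=t-s['ee_pos'];print('shift tool',r.T@d)
print('tool y angle to ex deg', np.degrees(np.arctan2(np.cross(r[:,1],ex)[2],r[:,1]@ex)))
E
```

```text
[0.6941 0.1269 0.03  ]
[ 0.6035 -0.3247  0.03  ]
[ 0.3758 -0.276   0.03  ]
[0.4641 0.1733 0.03  ]
ey [0.19479801 0.98084338 0.        ] yaw -11.232924274733845
bed origin [ 0.47554235 -0.06342438  0.03      ]
housing [ 0.47828708 -0.05882465  0.085     ]
hous [ 0.4783 -0.0588  0.085 ] bed 0.0018 0.005
knob [ 0.4792 -0.0629  0.118 ] bed 0.0035 0.0012
hole [ 0.4608 -0.143   0.042 ] bed 0.001 -0.0809
bl [ 0.4704 -0.1003  0.042 ] bed 0.0022 -0.0371
br [ 0.455  -0.1851  0.042 ] bed 0.0035 -0.1233
fr [ 0.4543 -0.2062  0.042 ] bed 0.007 -0.1442
wedge [0.6166 0.1162 0.05  ] bed 0.1034 0.2037
stub [ 0.5331 -0.2768  0.066 ] bed 0.098 -0.1981
[[ 0.91   0.415 -0.   ]
 [ 0.415 -0.91   0.001]
 [ 0.    -0.001 -1.   ]]
shift tool [ 0.40631323 -0.36947959  0.22621078]
tool y angle to ex deg 54.25621766835001
```

```bash
python3 -m handwheel '[1,0.03,-0.027,0,0, 1,0.03,-0.027,0,0, 1,0.03,-0.027,0,0, 1,0.03,-0.027,0,0, 1,0.03,-0.027,0,0, 1,0.03,-0.027,0,0, 1,0.03,-0.027,0,0, 1,0.03,-0.027,0,0, 1,0.03,-0.027,0,0, 1,0.03,-0.027,0,0]' 30
python3 -m handwheel '[1,0.025,-0.024,0,0, 1,0.024,-0.024,0,0, 1,0.02,-0.02,0,0, 1,0,0,0,0.125, 1,0,0,0,0.125, 1,0,0,0,0.125, 1,0,0,0,0.125, 1,0,0,0,0.125, 1,0,0,0,0, 1,0,0,0,0]'
cat > w.py <<'E'
import sys
from h import *
o=np.array([.4755,-.0634,0]);ey=np.array([.1948,.9808,0]);ex=np.array([ey[1],-ey[0],0])
def st():
    s=robot.get_obs(); r=R.from_quat(s['tool_rot']).as_matrix(); p=s['ee_pos']
    print('t',s['time_s'],'tcp',p.round(4),'bedxy',((p-o)@ex).round(4),((p-o)@ey).round(4),'F',s['force'].round(1),'w',round(s['gripper_width'],4),'g',s['grip_force'])
    print('tooly.ey',r[:,1]@ey,'angerr',np.degrees(np.arctan2(r[:,1]@ex,-(r[:,1]@ey))),'j',s['joint_positions'].round(2)); return s,r
st()
if len(sys.argv)>1: c=cam(sys.argv[1],sys.argv[2]); import pickle; pickle.dump(c,open(sys.argv[2]+'.pkl','wb'))
E
python3 w.py wrist w1.png
```

```text
time_s: 1.1
ee_pos: [0.4205, -0.1969, 0.2562]
tool_rot: [0.977, 0.212, -0.0, -0.0]
force: [0.6, -0.7, -0.5]
gripper_width: 0.0854
grip_force: 0.0
time_s: 2.1
ee_pos: [0.4547, -0.108, 0.2562]
tool_rot: [0.995, -0.097, -0.0, -0.0]
force: [0.3, 0.3, 0.1]
gripper_width: 0.0855
grip_force: 0.0
t 2.1 tcp [ 0.4547 -0.108   0.2562] bedxy -0.0117 -0.0478 F [0.3 0.3 0.1] w 0.0855 g 0.0
tooly.ey -0.9999541833055383 angerr 0.15491114313412832 j [-0.36  0.27  1.72 -0.    1.15  1.4 ]
```

View pics/w1.png

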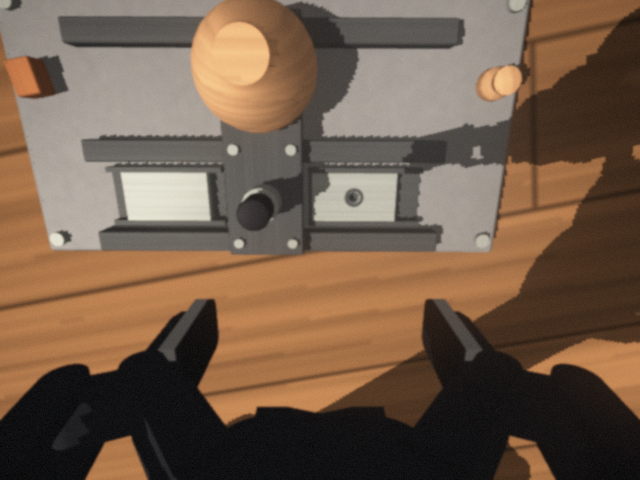

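The wrist view shows the knob at about (254,211), the hole at (353,197) and the bored frame spanning u 305–407. The fingers are aligned with the slide.

```bash
cat > a.py <<'E'
from h import *
from w import o,ex,ey,st
import pickle
c=pickle.load(open('w1.png.pkl','rb'))
print(c['origin'],c['cx'],c['cy'],c['fx'])
for n,p in dict(knob=(254,208,.118),boltL=(239,243,.06),boltR=(293,243,.06),boltTL=(233,150,.06),boltTR=(291,150,.06),hole=(353,197,.042),fl=(306,197,.042),fr=(405,197,.042),bl=(114,197,.042),A=(50,251,.03),B=(492,251,.03),housing=(263,200,.085)).items():
    q=pt(c,*p); d=q-o; print(n,q.round(4),(d@ex).round(4),(d@ey).round(4))
s,r=st(); print('to knob in tool', r.T@(pt(c,254,208,.118)-s['ee_pos']))
E
python3 a.py
```

```text
t 2.15 tcp [ 0.4547 -0.108   0.2562] bedxy -0.0117 -0.0478 F [ 0.2  0.2 -0.1] w 0.0857 g 0.0
tooly.ey -0.9999546688027376 angerr 0.14420494785440713 j [-0.36  0.27  1.72  0.    1.15  1.4 ]
[ 0.52811227 -0.12291704  0.37329827] 319.77728312252617 237.62446241340731 350.5420447685431
knob [ 0.4836 -0.0646  0.118 ] 0.0082 0.0004
boltL [ 0.4438 -0.0293  0.06  ] -0.0378 0.0273
boltR [ 0.4339 -0.079   0.06  ] -0.0377 -0.0234
boltTL [ 0.5269 -0.0462  0.06  ] 0.047 0.0269
boltTR [ 0.5171 -0.0956  0.06  ] 0.0471 -0.0234
hole [ 0.4625 -0.1426  0.042 ] 0.0027 -0.0802
fl [ 0.4712 -0.0986  0.042 ] 0.0026 -0.0354
fr [ 0.4529 -0.1913  0.042 ] 0.0027 -0.1299
bl [0.5066 0.0811 0.042 ] 0.0024 0.1478
A [0.4652 0.1739 0.03  ] -0.0564 0.2307
B [ 0.3764 -0.2753  0.03  ] -0.0559 -0.2271
housing [ 0.483  -0.0661  0.085 ] 0.0079 -0.0012
t 2.15 tcp [ 0.4547 -0.108   0.2562] bedxy -0.0117 -0.0478 F [ 0.2  0.2 -0.1] w 0.0857 g 0.0
tooly.ey -0.9999546688027376 angerr 0.14420494785440713 j [-0.36  0.27  1.72  0.    1.15  1.4 ]
to knob in tool [ 0.02002449 -0.04813673  0.13818875]
```

```bash
python3 -m handwheel '[1,0.009,-0.025,0,0, 1,0.0085,-0.0235,0,0, 1,0,0,0.03,0, 1,0,0,0.03,0, 1,0,0,0.03,0, 1,0,0,0.02,0, 1,0,0,0.015,0, 1,0,0,0.012,0, 1,0,0,0,0, 1,0,0,0,0]'
python3 w.py wrist w2.png; python3 w.py side s2.png
```

```text
time_s: 3.15
ee_pos: [0.4815, -0.064, 0.1195]
tool_rot: [0.995, -0.098, -0.0, -0.0]
force: [0.9, 0.9, 0.1]
gripper_width: 0.0856
grip_force: 0.0
t 3.15 tcp [ 0.4815 -0.064   0.1195] bedxy 0.006 0.0006 F [0.9 0.9 0.1] w 0.0856 g 0.0
tooly.ey -0.9999577775374224 angerr 0.02009576376457224 j [-0.26  0.5   1.83 -0.    0.81  1.51]
t 3.2 tcp [ 0.4818 -0.064   0.1198] bedxy 0.0062 0.0006 F [ 0.3 -0.   0.8] w 0.0856 g 0.0
tooly.ey -0.9999578381030364 angerr -0.002335767647974846 j [-0.26  0.5   1.83  0.    0.81  1.51]
```

View pics/w2.png

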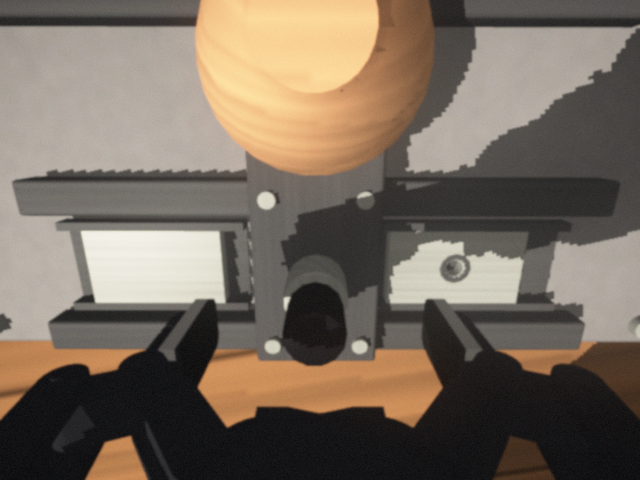

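```bash
cat > b.py <<'E'
from h import *
from w import o,ex,ey
import pickle
c=pickle.load(open('w2.png.pkl','rb'))
for n,p in dict(knobL=(284,335,.118),knobR=(346,335,.118),knobB=(315,365,.118),boltL=(273,347,.06),boltR=(360,347,.06),boltTL=(266,200,.06),boltTR=(366,200,.06),hole=(455,268,.042),br=(520,268,.042),fr=(550,268,.042),frIn=(384,268,.042),bl=(74,268,.042)).items():
    q=pt(c,*p); d=q-o; print(n,(d@ex).round(4),(d@ey).round(4))
E
python3 b.py | grep -v tool
python3 -m handwheel '[0.6,0,0,0,0, 0.45,0,0,0,0, 0.38,0,0,0,0, 0.38,0,0,0,0, 0.38,0,0,0,0]' 20
```

```text
t 3.25 tcp [ 0.4818 -0.064   0.1199] bedxy 0.0063 0.0007 F [ 0.2 -0.5 -0.1] w 0.0856 g 0.0
knobL 0.0054 0.014
knobR 0.0053 -0.01
knobB -0.0083 0.002
boltL -0.0395 0.0273
boltR -0.0396 -0.0233
boltTL 0.0471 0.0275
boltTR 0.047 -0.0235
hole 0.0025 -0.0806
br 0.0024 -0.1194
fr 0.0024 -0.1373
frIn 0.0025 -0.0382
bl 0.0028 0.1465
time_s: 3.75
ee_pos: [0.4815, -0.0639, 0.1193]
tool_rot: [0.995, -0.098, 0.0, 0.0]
force: [0.2, -0.3, -0.7]
gripper_width: 0.0321
grip_force: 0.0
```

```bash
python3 -m handwheel '[0.38,-0.001,-0.0013,0,0, 0.34,0,0,0,0, 0.31,0,0,0,0, 0.28,0,0,0,0, 0.25,0,0,0,0, 0.25,0,0,0,0, 0.25,0,0,0,0]' 20; python3 w.py
```

```text
time_s: 4.45
ee_pos: [0.4807, -0.0624, 0.1193]
tool_rot: [0.995, -0.098, -0.0, -0.0]
force: [-1.2, 1.3, 5.8]
gripper_width: 0.0251
grip_force: 19.5
t 4.45 tcp [ 0.4807 -0.0624  0.1193] bedxy 0.0049 0.002 F [-1.2  1.3  5.8] w 0.0251 g 19.532286822795868
tooly.ey -0.9999571541203384 angerr -0.06693498724177746 j [-0.25  0.5   1.84  0.    0.81  1.52]
```

```bash
python3 -m handwheel '[0.2,0,0,0,0, 0.2,0,0,-0.003,0, 0.2,0,0,-0.003,0, 0.2,0,0,-0.003,0, 0.2,0,0,-0.0025,0, 0.2,0,0,0,0, 0.2,0,0,0,0]' 35; python3 w.py side s3.png
python3 - <<'E'
import cv2
a=cv2.imread('pics/s2.png')[200:300,290:430];b=cv2.imread('pics/s3.png')[200:300,290:430]
cv2.imwrite('pics/s23.png',cv2.resize(cv2.hconcat([a,b]),None,fx=2.8,fy=2.8,interpolation=cv2.INTER_CUBIC))
E
```

```text
time_s: 5.15
ee_pos: [0.4806, -0.0624, 0.1307]
tool_rot: [0.995, -0.098, -0.0, -0.0]
force: [1.2, 0.2, -11.2]
gripper_width: 0.0246
grip_force: 34.9
t 5.15 tcp [ 0.4806 -0.0624  0.1307] bedxy 0.0048 0.002 F [  1.2   0.2 -11.2] w 0.0246 g 34.8988938331604
tooly.ey -0.9999572038709532 angerr -0.06452229588722416 j [-0.25  0.48  1.83  0.    0.84  1.52]
```

View pics/s23.png

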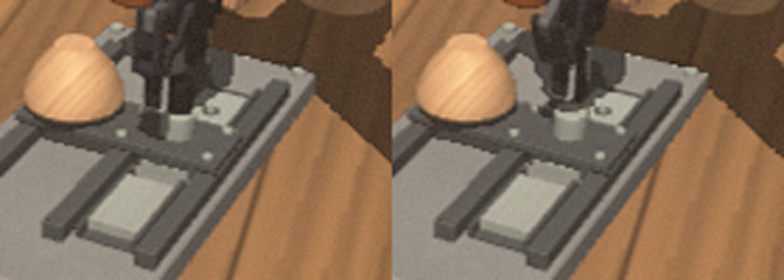

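The right panel shows the knob raised clear of the housing, and 11 N of spring load confirms it. Sliding towards -y now (tool +y).

```bash
python3 -m handwheel '[0.2,0,0.004,0,0, 0.2,0,0.008,0,0, 0.2,0,0.01,0,0, 0.2,0,0.01,0,0, 0.2,0,0.01,0,0, 0.2,0,0.01,0,0, 0.2,0,0.01,0,0, 0.2,0,0.008,0,0, 0.2,0,0.006,0,0, 0.2,0,0,0,0]'; python3 w.py wrist w3.png
```

```text
time_s: 6.2
ee_pos: [0.4656, -0.1378, 0.1308]
tool_rot: [0.995, -0.099, -0.0, 0.0]
force: [-0.9, -2.2, -10.3]
gripper_width: 0.025
grip_force: 35.2
t 6.2 tcp [ 0.4656 -0.1378  0.1308] bedxy 0.0048 -0.0749 F [ -0.9  -2.2 -10.3] w 0.025 g 35.23636043071747
tooly.ey -0.9999562768122933 angerr -0.09877391655778375 j [-0.41  0.48  1.82 -0.    0.84  1.36]
```

View pics/w3.png

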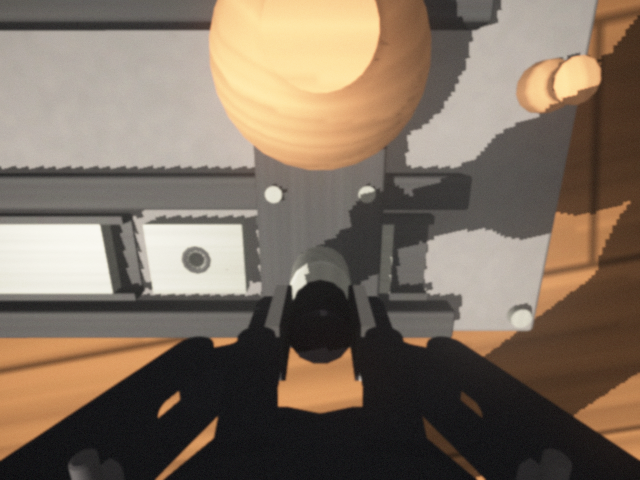

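The carriage is over the bored plate, and the parking hole is now visible at (196,260). I'll release the knob so the pin rests on the plate, then push gently.

```bash
python3 -m handwheel '[0.25,0,0,0,0, 0.3,0,0,0,0, 0.36,0,0,0,0, 0.36,0,0,0,0, 0.36,0,0,0,0]'; python3 w.py wrist w4.png
python3 - <<'E'
from h import *
from w import o,ex,ey
import pickle
c=pickle.load(open('w3.png.pkl','rb'))
for p in [(196,260,.042)]:
    d=pt(c,*p)-o; print((d@ex).round(4),(d@ey).round(4))
E
python3 -m handwheel '[0.36,0,0.001,0,0, 0.36,0,0.001,0,0, 0.36,0,0.001,0,0, 0.36,0,0,0,0]'; python3 w.py
```

```text
time_s: 6.75
ee_pos: [0.4664, -0.137, 0.1312]
tool_rot: [0.995, -0.098, 0.001, 0.0]
force: [0.3, -0.5, -0.1]
gripper_width: 0.0309
grip_force: 0.0
t 6.75 tcp [ 0.4664 -0.137   0.1312] bedxy 0.0054 -0.074 F [ 0.3 -0.5 -0.1] w 0.0309 g 0.0
tooly.ey -0.9999573830002993 angerr -0.05408637720767731 j [-0.41  0.48  1.82  0.    0.84  1.36]
t 6.8 tcp [ 0.4662 -0.137   0.1311] bedxy 0.0052 -0.074 F [0.4 0.7 0.4] w 0.031 g 0.0
tooly.ey -0.9999572993388348 angerr -0.059314933171900945 j [-0.41  0.48  1.82  0.    0.84  1.36]
0.0025 0.0019
time_s: 7.2
ee_pos: [0.4654, -0.1396, 0.1308]
tool_rot: [0.995, -0.099, 0.0, -0.0]
force: [2.6, 6.0, 1.6]
gripper_width: 0.0309
grip_force: 3.2
t 7.2 tcp [ 0.4654 -0.1396  0.1308] bedxy 0.0049 -0.0767 F [2.6 6.  1.6] w 0.0309 g 3.1796908378601074
tooly.ey -0.9999560918120524 angerr -0.09504969766506034 j [-0.41  0.48  1.82  0.    0.84  1.35]
```

```bash
python3 -m handwheel '[0.36,0,0.001,0,0, 0.36,0,0.001,0,0, 0.36,0,0.001,0,0, 0.36,0,0,0,0]'; python3 w.py
```

```text
time_s: 7.6
ee_pos: [0.4646, -0.1427, 0.1307]
tool_rot: [0.995, -0.099, -0.0, -0.0]
force: [1.7, 2.1, -2.1]
gripper_width: 0.0308
grip_force: 1.4
t 7.6 tcp [ 0.4646 -0.1427  0.1307] bedxy 0.0048 -0.0799 F [ 1.7  2.1 -2.1] w 0.0308 g 1.4054792001843452
tooly.ey -0.9999568268887287 angerr -0.07807081368976627 j [-0.42  0.48  1.82  0.    0.84  1.35]
```

```bash
python3 -m handwheel '[0.36,0,0.0005,0,0, 0.36,0,0.0005,0,0, 0.36,0,0.0005,0,0, 0.36,0,0,0,0]'; python3 w.py wrist w5.png
```

```text
time_s: 8.0
ee_pos: [0.4643, -0.1444, 0.1308]
tool_rot: [0.995, -0.098, -0.0, 0.0]
force: [-0.9, 1.5, -1.5]
gripper_width: 0.0307
grip_force: 0.6
t 8.0 tcp [ 0.4643 -0.1444  0.1308] bedxy 0.0048 -0.0817 F [-0.9  1.5 -1.5] w 0.0307 g 0.6465358659625053
tooly.ey -0.999957141754409 angerr -0.06750727698490644 j [-0.42  0.48  1.82 -0.    0.84  1.34]
```

```bash
python3 -m handwheel '[0.36,0,0.0005,0,0, 0.36,0,0.0005,0,0, 0.36,0,0,0,0]'; python3 w.py wrist w6.png
```

```text
time_s: 8.35
ee_pos: [0.4641, -0.1454, 0.1308]
tool_rot: [0.995, -0.098, -0.0, -0.0]
force: [-0.2, 1.7, 0.3]
gripper_width: 0.0309
grip_force: 0.7
t 8.35 tcp [ 0.4641 -0.1454  0.1308] bedxy 0.0048 -0.0826 F [-0.2  1.7  0.3] w 0.0309 g 0.6935695186257362
tooly.ey -0.9999571397063983 angerr -0.06776391893723692 j [-0.43  0.48  1.82 -0.    0.84  1.34]
```

```bash
python3 -m handwheel '[0.36,0,0.0005,0,0, 0.36,0,0.0005,0,0, 0.36,0,0,0,0]'; python3 w.py wrist w7.png
python3 - <<'E'
import cv2
L=[cv2.imread(f'pics/w{i}.png')[220:400,230:410] for i in (4,5,6,7)]
cv2.imwrite('pics/cmp.png',cv2.resize(cv2.hconcat(L),None,fx=1.1,fy=1.1))
E
```

```text
time_s: 8.7
ee_pos: [0.464, -0.1463, 0.1308]
tool_rot: [0.995, -0.098, -0.0, -0.0]
force: [-0.7, 2.0, -0.8]
gripper_width: 0.031
grip_force: 1.1
t 8.7 tcp [ 0.464  -0.1463  0.1308] bedxy 0.0048 -0.0836 F [-0.7  2.  -0.8] w 0.031 g 1.063498668372631
tooly.ey -0.9999571134087346 angerr -0.06885790847823556 j [-0.43  0.48  1.82  0.    0.84  1.34]
```

View pics/cmp.png

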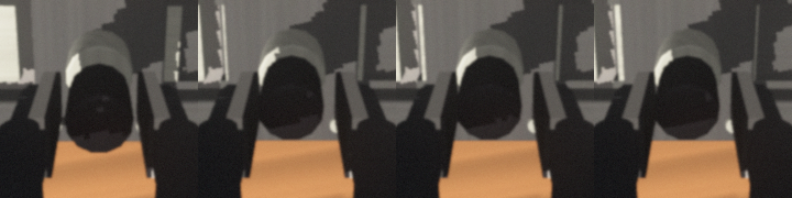

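```bash
python3 - <<'E'
from h import *
from w import o,ex,ey
import pickle
for i,v in ((2,365),(3,362),(4,220+152/1.1),(5,220+138/1.1),(6,220+138/1.1),(7,220+138/1.1)):
    c=pickle.load(open(f'w{i}.png.pkl','rb'))
    print(i,v,[(p,round(float((pt(c,318,v,.118+p)-o)@ex),4)) for p in (0,.004,.008,.011)])
E
python3 -m handwheel '[0.36,0,0.0005,0,0, 0.36,0,0.0005,0,0, 0.36,0,0,0,0]'
```

```text
t 8.75 tcp [ 0.464  -0.1463  0.1308] bedxy 0.0048 -0.0836 F [ 0.3  1.7 -0.5] w 0.0307 g 1.0091319680213928
tooly.ey -0.9999570886001387 angerr -0.07015807612138411 j [-0.43  0.48  1.82  0.    0.84  1.34]
2 365 [(0, -0.0083), (0.004, -0.0053), (0.008, -0.0023), (0.011, 0.0)]
3 362 [(0, -0.0164), (0.004, -0.0135), (0.008, -0.0105), (0.011, -0.0083)]
4 358.18181818181813 [(0, -0.0142), (0.004, -0.0113), (0.008, -0.0084), (0.011, -0.0062)]
5 345.45454545454544 [(0, -0.0082), (0.004, -0.0055), (0.008, -0.0028), (0.011, -0.0007)]
6 345.45454545454544 [(0, -0.0081), (0.004, -0.0054), (0.008, -0.0027), (0.011, -0.0007)]
7 345.45454545454544 [(0, -0.0081), (0.004, -0.0054), (0.008, -0.0027), (0.011, -0.0007)]
time_s: 9.05
ee_pos: [0.4638, -0.1468, 0.1307]
tool_rot: [0.995, -0.099, -0.0, -0.0]
force: [2.1, 8.6, 0.1]
gripper_width: 0.0305
grip_force: 4.3
```

Knob height from the pictures is 11 mm while held (w3), 8 mm once resting on the plate (w4) and 0 from w5 on. The pin is home, and the 8.6 N is the hole wall. I'll back off, open and leave.

```bash
python3 -m handwheel '[0.36,0,-0.001,0,0, 0.36,0,-0.0015,0,0, 0.5,0,0,0,0, 0.7,0,0,0,0, 0.7,0,0,0,0, 0.7,0,0,-0.01,0, 0.7,0,0,-0.02,0, 0.7,0,0,-0.03,0, 0.7,0,0,-0.03,0, 0.7,0,0,-0.03,0]'; python3 w.py wrist w8.png
```

```text
time_s: 10.05
ee_pos: [0.464, -0.1448, 0.2527]
tool_rot: [0.995, -0.098, 0.0, 0.0]
force: [0.6, -1.1, -1.0]
gripper_width: 0.0598
grip_force: 0.0
t 10.05 tcp [ 0.464  -0.1448  0.2527] bedxy 0.0046 -0.082 F [ 0.6 -1.1 -1. ] w 0.0598 g 0.0
tooly.ey -0.999957138199266 angerr -0.06744317655080392 j [-0.43  0.3   1.68 -0.    1.15  1.34]
```

View pics/w8.png

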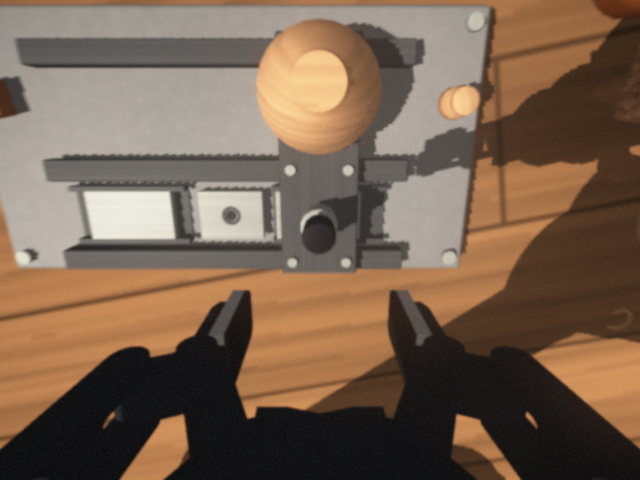

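The knob sits low on its housing at (319,234), the parking hole is clear at (231,215), the gripper is free, and the wedge and stub haven't moved.

```bash
python3 -c "
from rig import robot; print(robot.sign_off())"
```

```text
the job is handed in; nothing more can be done
None
```

I drew the plunger, slid the carriage to the bored index plate and let the pin spring home in its hole, with a light push against the hole wall reading about 9 N; the gripper was clear when I handed the job in at about 10 s, and no verdict was shown.

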